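# Make up two repair kits from the spares mat

## Task

Make up the two repair kits from the spares on the green mat: the large bearing and the white gear go in the blue tray, the small bearing and the brass bushing in the orange tray, one part to each compartment (either compartment of its tray will do). Set each part down on the compartment floor the same way up as it lies now, without dropping it, and leave the black gear, the capacitor and the screwdriver where they are.

Things in the scene. Friction and masses are not known exactly. Their poses are not given: they have to be found in the camera images.
- large_bearing: Large ball bearing: steel ring with black seal, 47 mm outside diameter, 20 mm bore, 18 mm high, lying flat, about 130 g. Starts upright on the green mat (2 mm thick). Origin: centre of the underside, z up along its axis; round, so its yaw does not matter.
- small_bearing: Small ball bearing: steel ring with black seal, 30 mm outside diameter, 10 mm bore, 14 mm high, lying flat, about 40 g. Starts upright on the green mat (2 mm thick). Origin: centre of the underside, z up along its axis; round, so its yaw does not matter.
- white_gear: White nylon gear in one piece with a smooth hub: toothed disc 44 mm across and 14 mm high below, hub 22 mm across rising from 14 to 28 mm above the underside, 8 mm bore, about 30 g. Starts upright on the green mat (2 mm thick). Origin: centre of the underside, z up along its axis; round, so its yaw does not matter.
- brass_bushing: Brass flanged bushing standing on its flange: flange 36 mm across and 5 mm high, above it a sleeve 26 mm across up to 24 mm, 18 mm bore, about 70 g. Starts upright on the green mat (2 mm thick). Origin: centre of the underside, z up along its axis; round, so its yaw does not matter.
- blue_tray: Blue tray fixed to the bench, 84 x 158 mm, two equal open compartments side by side along its y axis. Floor top 4 mm above the bench; outer walls and dividing rib 4 mm thick, their tops 12 mm above the bench. Compartments 76 mm (tray x) by 73 mm (y) inside, centred at y = +38.5 and -38.5 mm, x = 0. Origin: centre of underside, on the bench; x along short side, y along long side, z up.
- orange_tray: Orange tray fixed to the bench, 84 x 158 mm, two equal open compartments side by side along its y axis. Floor top 4 mm above the bench; outer walls and dividing rib 4 mm thick, their tops 12 mm above the bench. Compartments 76 mm (tray x) by 73 mm (y) inside, centred at y = +38.5 and -38.5 mm, x = 0. Origin: centre of underside, on the bench; x along short side, y along long side, z up.
- black_gear: Black gear, a spare for neither kit, in one piece with a smooth hub: toothed disc 44 mm across and 14 mm high below, hub 22 mm across rising from 14 to 28 mm above the underside, 8 mm bore; not to be disturbed. Starts upright on the green mat (2 mm thick). Origin: centre of the underside, z up along its axis; round, so its yaw does not matter.
- capacitor: Red cylindrical capacitor with a black top standing upright, for neither kit, 30 mm across, 44 mm high with its two terminals; not to be disturbed. Starts upright on the green mat (2 mm thick). Origin: centre of the underside, z up along its axis; round, so its yaw does not matter.
- screwdriver: Screwdriver with red handle lying on the bench beyond the trays and mat, not to be disturbed: 170 mm long, 25 mm wide, 22 mm high. Origin on the bench under the middle of its length, x from handle to tip, z up.
There are look-alikes about, which are no part of the job. What is shaped like the small_bearing but purple or red is not meant.

How it is judged:
At the end, for the whole second after the job is handed in: Large bearing and white gear in the blue tray, small bearing and brass bushing in the orange, one per compartment, each on the floor (within 2.5 mm), right way up (tilt < 0.12 rad), released and at rest; black gear, capacitor and screwdriver within 20 mm of their start (x of large_bearing in the frame of blue_tray between -0.026 and 0.026 m and z of large_bearing in the frame of blue_tray between 0.002 and 0.0065 m and angle between each of large_bearing, white_gear, small_bearing, brass_bushing's own z axis and vertical below 0.12 rad and linear speed of each of large_bearing, white_gear, small_bearing, brass_bushing below 0.02 m/s and x of white_gear in the frame of blue_tray between -0.026 and 0.026 m and z of white_gear in the frame of blue_tray between 0.002 and 0.0065 m and ((y of large_bearing in the frame of blue_tray between 0.012 and 0.065 m and y of white_gear in the frame of blue_tray between -0.065 and -0.012 m) or (y of large_bearing in the frame of blue_tray between -0.065 and -0.012 m and y of white_gear in the frame of blue_tray between 0.012 and 0.065 m)) and x of small_bearing in the frame of orange_tray between -0.026 and 0.026 m and z of small_bearing in the frame of orange_tray between 0.002 and 0.0065 m and x of brass_bushing in the frame of orange_tray between -0.026 and 0.026 m and z of brass_bushing in the frame of orange_tray between 0.002 and 0.0065 m and ((y of small_bearing in the frame of orange_tray between 0.012 and 0.065 m and y of brass_bushing in the frame of orange_tray between -0.065 and -0.012 m) or (y of small_bearing in the frame of orange_tray between -0.065 and -0.012 m and y of brass_bushing in the frame of orange_tray between 0.012 and 0.065 m)) and distance of each of black_gear, capacitor, screwdriver from where it was at the start of the episode below 0.02 m); the robot touches nothing.
It fails at once if the black gear is moved more than 20 mm or tipped (distance of black_gear from where it was at the start of the episode above 0.02 m or angle between black_gear's own z axis and vertical above 0.5 rad).
It fails at once if the capacitor is moved more than 20 mm or tipped (distance of capacitor from where it was at the start of the episode above 0.02 m or angle between capacitor's own z axis and vertical above 0.5 rad).
It fails at once if the screwdriver is moved more than 20 mm or tipped (distance of screwdriver from where it was at the start of the episode above 0.02 m or angle between screwdriver's own z axis and vertical above 0.5 rad).
It fails at once if a part for the kits is dropped (falls freely more than about 18 mm) ((linear speed of large_bearing above 0.6 m/s and contact force between the fingers and large_bearing below 0.05 N) or (linear speed of white_gear above 0.6 m/s and contact force between the fingers and white_gear below 0.05 N) or (linear speed of small_bearing above 0.6 m/s and contact force between the fingers and small_bearing below 0.05 N) or (linear speed of brass_bushing above 0.6 m/s and contact force between the fingers and brass_bushing below 0.05 N)).
It also fails if it takes over 118 s, if anything falls off the work surface, if the arm or the gripper's body presses on something with over 40 N, if the wrist force passes 120 N, or if a joint passes its speed limit or range.

## Robot

A 6-joint arm with a two-finger parallel gripper is mounted at the origin on the work surface. World frame = base frame: x ahead of the robot, y to its left, z up, the work surface at z = 0. Lengths are in m, angles in rad, forces in N, time in s.
With the tool pointing down it reaches from about 0.35 to 0.975 m from the base axis. Payload 4.9 kg.
Tool frame: the origin (TCP) lies on the centre line of the jaws, within the pads' length; the fingertips stand 8 mm ahead of it and the grasp point (between the pads) lies 11 mm behind it; z points along the fingers, y is the line along which they close (so a half turn about z gives the same grasp; the last joint's range is limited). The gripper opens to 85 mm and grips with 20 to 120 N. Pads are 22 mm wide; open, the fingers measure 114 mm over their backs; the gripper's body (76 mm by 85 mm) begins 54 mm behind the grasp point. The pads swing forward as they close: fully open they stand 13 mm farther back than shut.
Start: joints at [-0.119, 0.053, 1.613, -0, 1.476, -0.119], TCP at [0.625, 0, 0.239] pointing down, gripper open.
Joint ranges: [-3.01, 3.01], [-1.01, 2.22], [0.06, 2.58], [-1.02, 4.17], [0.09, 2.62], [-3.14, 3.14]. Speed limits (rad/s): [2.57, 2.57, 3.14, 3.14, 3.14, 3.14].

## Interface

Orientations are given as a rotation vector (axis times angle).
In Python, from station import ctrl gives the robot as it stands.
- The arm moves only by the shell command python3 -m jog FILE [FORCE], which reads ROWS from the file FILE. ROWS is a JSON list of rows, 1 to 20 of them, each an object with the fields aperture (the finger opening in m), tx, ty, tz (the shift in m), drx, dry, drz (a rotation vector in rad); a field left out counts as zero (the opening has to be given); each row is the pose to reach, as a shift and turn from the pose commanded when the command began, along the tool's axes at that moment; what a row does not reach only later rows make up. A row lasts 1/12 s, in which the tool goes at most 0.0417 m and 0.125 rad, less where a joint would pass 70% of its speed; a pose out of reach is approached as far as the arm can. The fingers move at their own pace and stop on an object; FORCE is the grip in N (left out, the last holds). Time passes only in rows, so rows that do not move let the fingers close. It prints the time, the measured TCP pose, the force, the opening and the grip force at its end. Input that does not fit is refused with a message, and nothing moves.
- ctrl.get_obs(): the state, without advancing time (a new reading comes with each control period).
- ctrl.get_image(name): name is "scene" or "side" or "wrist"; returns the picture (420x560x3 uint8, red, green, blue); there is no depth.
- ctrl.camera_params(name): a dict with "fx", "fy", "cx", "cy" (pixels), "T" (4x4, takes a point from camera to world coordinates); the wrist camera has in their place "tool_from_camera" (4x4, takes a point from camera to tool coordinates, whose origin is the TCP and whose axes are the flange's). Camera axes: x right, y down, z forward; pixel columns grow to the right and rows downward; lengths in m; the calibration is good to about 2 mm. A picture is of the moment at which its call begins: read the wrist's pose just before it. camera_params takes no time and is no camera call.
- ctrl.finish_job(): hands the job in; it is judged then, once.
Trained networks look in the newest picture that a camera, given by its name, has taken for a name from the list of things; names that differ only in an ending like _2 or _b are one class to them, and where a whole thing is asked for, a point or a joint stands for the part that bears it (a point fixed in the world has none). Each returns a list of dicts, best first, with "p" (0 to 1); they miss things now and then, are a little off and sometimes report something else, mostly with a low value. They report only what shows in the picture. A call takes as long as a camera call. They do not tell look-alikes from the thing itself.
- ctrl.find_in(camera, thing): "extent" ([left, top, right, bottom] in pixels, round what is visible of it).
- ctrl.cut_out(camera, thing): "mask" (420x560 bool, what is visible of it) and "extent" ([left, top, right, bottom] in pixels, round what is visible of it).
- ctrl.tip_of(camera, thing): "xy" ([column, row] in pixels: a listed point, or the origin of a listed thing).
The state is a dict: "t": time; "q": joint angles; "dq": joint speeds; "effort": joint torques, N m; "tool_pos": TCP position; "tool_rot": TCP orientation; "contact_force": force on the tool from outside, world axes, zero at the start; "wrist_torque": the same for the moment, N m; "opening": finger opening in m; "grip_force": force on a finger pad.
Only numpy, scipy, OpenCV 4.12 (cv2) and the standard library are available. Lean on these libraries where they do the work, as an engineer would, in place of code of your own. Each camera call takes 0.05 s, during which the arm holds its last target. There are 200 camera calls.

## Working session

There is one attempt and no reset: what is moved stays moved. The work goes in short steps, Python scripts to look and compute and a shell command to move; the robot and the scene stay as the last step left them, time stands still between calls to the robot, and variables do not carry over. Pictures are saved under pics/ and viewed, at most 14 in all, crops included, and the job is handed in when it is done.

```bash
mkdir -p pics
cat > h.py <<'E'
import numpy as np, cv2
from scipy.spatial.transform import Rotation as R
from station import ctrl
def cam(name):
    p=ctrl.camera_params(name)
    if 'T' in p: T=np.array(p['T'])
    else:
        o=ctrl.get_obs(); W=np.eye(4); W[:3,:3]=R.from_rotvec(o['tool_rot']).as_matrix(); W[:3,3]=o['tool_pos']
        T=W@np.array(p['tool_from_camera'])
    return p,T
def ray(name,uv,z):
    p,T=cam(name)
    d=T[:3,:3]@np.array([(uv[0]-p['cx'])/p['fx'],(uv[1]-p['cy'])/p['fy'],1.])
    return T[:3,3]+d*(z-T[2,3])/d[2]
def save(name,f):
    im=ctrl.get_image(name); cv2.imwrite('pics/'+f,im[:,:,::-1]); return im
E
python3 - <<'E'
from h import *
np.set_printoptions(precision=4,suppress=True)
for c in ['scene','side','wrist']:
    save(c,c+'0.png'); print(c,cam(c)[1][:3].tolist(), [cam(c)[0][k] for k in('fx','cx','cy')])
o=ctrl.get_obs(); print(o['tool_pos'],R.from_rotvec(o['tool_rot']).as_matrix(),o['opening'])
H=dict(large_bearing=.020,small_bearing=.016,white_gear=.03,brass_bushing=.026,black_gear=.03,capacitor=.046,blue_tray=.012,orange_tray=.012)
for c in ['scene','wrist']:
  for t in H:
    for r in ctrl.tip_of(c,t)[:4]:
        print(c,t,round(r['p'],2),np.round(r['xy'],1),ray(c,r['xy'],0 if 'tray' in t else .002)[:2])
E
```

```text
scene [[-0.37239940496325274, 0.5092782367917073, -0.7758571780381651, 1.343602348295644], [0.9278473301744428, 0.2227207318923286, -0.29915682755622347, 0.287437412349781], [0.020445416874542537, -0.8312828358120209, -0.5554735203528166, 0.602260307897451]] [434.45920502800647, 281.4075041704694, 210.76411702722757]
side [[0.8341383195970578, -0.41246897437698693, 0.36617292220506076, 0.2274525282238445], [-0.5515543196351549, -0.6250518545772984, 0.552356779248052, -0.4852264884638226], [0.0010470298936421708, -0.6627062126356419, -0.7488787481712413, 0.694050656870607]] [444.998392343277, 284.9509132527777, 211.92800604481013]
wrist [[0.9999986503101578, 0.00031356539016968966, -0.0016127785360905264, 0.6241398602416987], [-0.00017315249172490562, -0.9560385263216907, -0.2932410377264107, 0.07404620593812695], [-0.0016338286553356652, 0.2932409211985831, -0.956037181671575, 0.3718989391597827]] [305.2375353169812, 274.8056528423474, 209.04025373100922]
[0.6245 0.0001 0.2383] [[-0.      1.     -0.0016]
 [ 1.      0.      0.0002]
 [ 0.0002 -0.0016 -1.    ]] 0.08521184147024763
scene
[... 435 characters left out ...]

scene black_gear 0.58 [289.5 210. ] [ 0.4939 -0.0186]
scene capacitor 0.76 [254.4 203.2] [ 0.5006 -0.1118]
scene blue_tray 0.94 [199.5 197.7] [ 0.531  -0.2545]
scene orange_tray 0.87 [406.8 235.8] [0.4828 0.2688]
wrist large_bearing 0.76 [253.3 254.4] [ 0.5957 -0.1031]
wrist small_bearing 0.93 [149.7 125.4] [0.4777 0.0628]
wrist small_bearing 0.82 [ 65. 114.] [0.381  0.0755]
wrist small_bearing 0.66 [78.4 23.5] [0.414  0.1681]
wrist white_gear 0.82 [225.2 111.3] [0.567  0.0785]
wrist brass_bushing 0.86 [243.7 182.2] [ 0.5859 -0.0051]
wrist black_gear 0.62 [165.2 194.1] [ 0.4871 -0.0202]
wrist capacitor 0.65 [178.1 261.3] [ 0.4946 -0.1132]
wrist blue_tray 0.92 [212.7 348.5] [ 0.532  -0.2572]
```

View pics/wrist0.png

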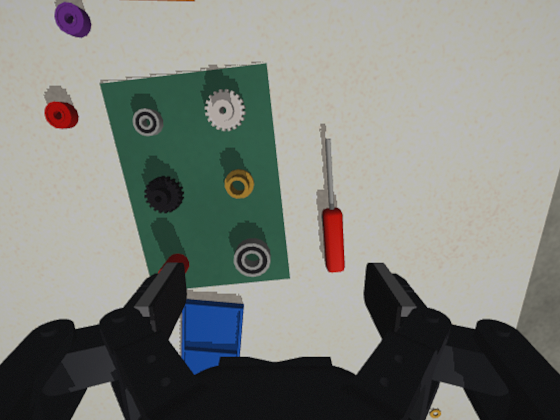

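View pics/scene0.png

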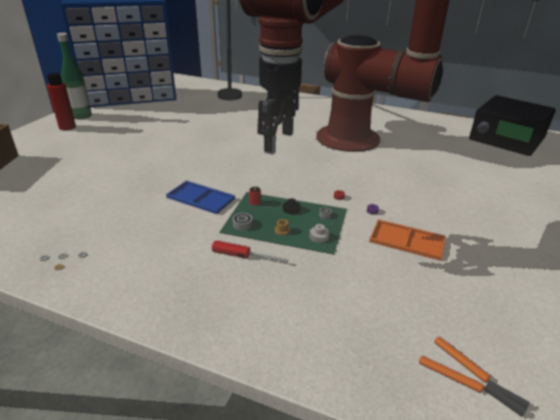

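Run:
```python
import cv2,numpy as np
w=cv2.imread('pics/wrist0.png');s=cv2.imread('pics/scene0.png')
a=cv2.resize(w[0:170,30:230],(800,680))[:600]
a=cv2.resize(w[0:150,30:190],None,fx=2.5,fy=2.5)
b=cv2.resize(s[170:260,300:400],None,fx=4,fy=4)[:375]
h=min(a.shape[0],b.shape[0]);cv2.imwrite('pics/crop0.png',np.hstack([a[:h],b[:h]]))
```

```text
(no output)
```

View pics/side0.png

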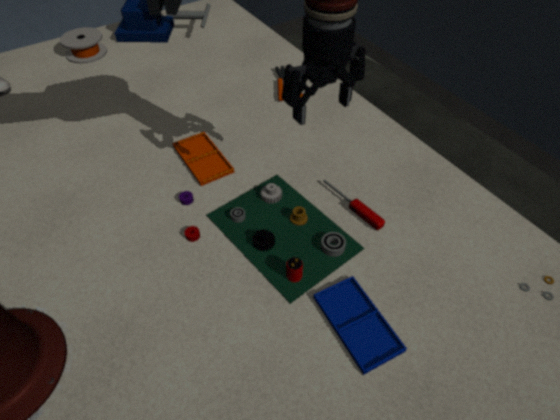

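Candidates for small_bearing in the wrist view: grey (148,122) on the mat, red (61,115) and purple (72,20) off it. The grey one fits (steel with a black seal, on the green mat). I'll check the crop and measure the trays.

View pics/crop0.png

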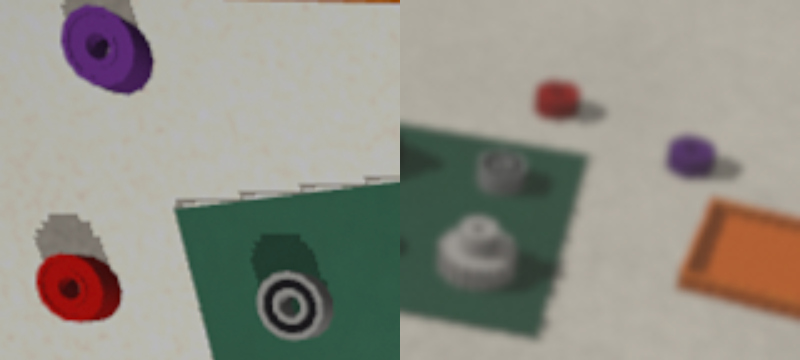

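Run:
```python
from h import *
np.set_printoptions(precision=4,suppress=True)
im=ctrl.get_image('side')
for t in ['large_bearing','small_bearing','white_gear','brass_bushing','black_gear','capacitor','screwdriver']:
    for r in ctrl.tip_of('side',t)[:2]: print(t,round(r['p'],2),np.round(r['xy']),ray('side',r['xy'],.002 if t!='screwdriver' else 0)[:2])
for c in ['side','scene']:
  if c=='scene': ctrl.get_image('scene')
  for t in ['blue_tray','orange_tray']:
    r=ctrl.cut_out(c,t)
    if not r: continue
    m=r[0]['mask']; v,u=np.nonzero(m)
    P=np.array([ray(c,(a,b),.010)[:2] for a,b in zip(u,v)]).astype(np.float32)
    q=cv2.minAreaRect(P*1000); print(c,t,r[0]['p'],q)
```

```text
large_bearing 0.72 [332. 246.] [ 0.5936 -0.0988]
small_bearing 0.74 [240. 218.] [0.4805 0.0623]
small_bearing 0.72 [272. 196.] [0.5678 0.0789]
white_gear 0.54 [272. 196.] [0.5668 0.0789]
brass_bushing 0.52 [295. 220.] [ 0.5718 -0.0045]
black_gear 0.62 [265. 245.] [ 0.4849 -0.0257]
black_gear 0.16 [348. 205.] [ 0.6874 -0.031 ]
capacitor 0.93 [295. 272.] [ 0.4991 -0.1088]Traceback (most recent call last):
  File "<stdin>", line 12, in <module>
  File "h.py", line 12, in ray
    p,T=cam(name)
        ~~~^^^^^^
  File "h.py", line 5, in cam
    p=ctrl.camera_params(name)
ValueError: time passes only in moves, steps and waits
```

The crop confirms it: the grey steel bearing with the black seal (wrist 148,122) is the one on the mat, and the look-alikes are red and purple. Next I measure the trays, vectorised.

```bash
cat >> h.py <<'E'
def rays(name,uv,z):
    p,T=cam(name); uv=np.asarray(uv,float)
    d=np.c_[(uv[:,0]-p['cx'])/p['fx'],(uv[:,1]-p['cy'])/p['fy'],np.ones(len(uv))]@T[:3,:3].T
    return T[:3,3]+d*((z-T[2,3])/d[:,2])[:,None]
def tops(things,N={'large_bearing':.020,'small_bearing':.016,'white_gear':.016,'brass_bushing':.026}):
    """wrist: centre of the part from its mask, lateral to tool"""
    o=ctrl.get_obs(); save('wrist','w%d.png'%int(o['t']*100))
    Rm=R.from_rotvec(o['tool_rot']).as_matrix()
    for t in things:
        for r in ctrl.tip_of('wrist',t)[:2]:
            P=rays('wrist',[r['xy']],.002)[0]; print(t,'tip',round(r['p'],2),np.round(r['xy']),P[:2],'tool d',Rm.T@(P-o['tool_pos']))
        for r in ctrl.cut_out('wrist',t)[:2]:
            e=r['extent'];c=((e[0]+e[2])/2,(e[1]+e[3])/2)
            P=rays('wrist',[c],N[t]/2+.001)[0]; print(t,'ext',round(r['p'],2),np.round(e),P[:2],'tool d',Rm.T@(P-o['tool_pos']))
np.set_printoptions(precision=4,suppress=True)
E
python3 - <<'E'
from h import *
for c in ['side','scene']:
  ctrl.get_image(c)
  for t in ['blue_tray','orange_tray']:
    r=ctrl.cut_out(c,t)
    if not r: continue
    v,u=np.nonzero(r[0]['mask'])
    q=cv2.minAreaRect((rays(c,np.c_[u,v],.010)[:,:2]*1000).astype(np.float32)); print(c,t,r[0]['p'],q)
print(ctrl.get_obs()['t'])
E
```

```text
side blue_tray 0.84 ((527.929443359375, -251.50820922851562), (161.86643981933594, 88.33784484863281), 84.02720642089844)
side orange_tray 0.75 ((495.2782287597656, 267.12542724609375), (167.73733520507812, 86.78899383544922), 88.52179718017578)
scene blue_tray 0.63 ((534.85400390625, -248.92918395996094), (170.7302703857422, 101.56562042236328), 84.6424560546875)
scene orange_tray 0.75 ((505.22515869140625, 270.77044677734375), (157.43760681152344, 99.30166625976562), 88.53974151611328)
1.7
```

```bash
echo '[{"aperture": 0.065,"tx": -0.1,"ty": -0.03,"tz": 0.12},{"aperture": 0.065,"tx": -0.1,"ty": -0.03,"tz": 0.12},{"aperture": 0.065,"tx": -0.1,"ty": -0.03,"tz": 0.12},{"aperture": 0.065,"tx": -0.1,"ty": -0.03,"tz": 0.12},{"aperture": 0.065,"tx": -0.1,"ty": -0.03,"tz": 0.12},{"aperture": 0.065,"tx": -0.1,"ty": -0.03,"tz": 0.12},{"aperture": 0.065,"tx": -0.1,"ty": -0.03,"tz": 0.12}]' > next.json && python3 -m jog next.json 40
python3 - <<'E'
from h import *
tops(['large_bearing','brass_bushing'])
E
ls pics
```

```text
t: 2.28
tool_pos: [0.5959, -0.0998, 0.1205]
tool_rot: [2.221, 2.22, 0.002]
contact_force: [0.1, -0.4, 0.4]
opening: 0.0648
grip_force: 0.0
large_bearing tip 0.72 [274. 207.] [ 0.5957 -0.1016] tool d [-0.0018 -0.0005  0.1185]
large_bearing ext 0.88 [242. 183. 302. 239.] [ 0.5944 -0.1021] tool d [-0.0023 -0.0017  0.1095]
large_bearing ext 0.48 [197. 285. 256. 370.] [ 0.5511 -0.2179] tool d [-0.1181 -0.045   0.1094]
brass_bushing tip 0.9 [257.  85.] [ 0.5825 -0.0032] tool d [ 0.0967 -0.0136  0.1185]
brass_bushing ext 0.63 [233.  61. 275. 112.] [ 0.5805 -0.0052] tool d [ 0.0946 -0.0156  0.1065]
crop0.png
scene0.png
side0.png
w228.png
wrist0.png
```

```bash
echo '[{"aperture": 0.065,"tx": -0.002,"ty": -0.001,"tz": 0.04},{"aperture": 0.065,"tx": -0.002,"ty": -0.001,"tz": 0.08},{"aperture": 0.065,"tx": -0.002,"ty": -0.001,"tz": 0.1},{"aperture": 0.065,"tx": -0.002,"ty": -0.001,"tz": 0.1085},{"aperture": 0.065,"tx": -0.002,"ty": -0.001,"tz": 0.1085},{"aperture": 0.065,"tx": -0.002,"ty": -0.001,"tz": 0.1085},{"aperture": 0.04,"tx": -0.002,"ty": -0.001,"tz": 0.1085},{"aperture": 0.03,"tx": -0.002,"ty": -0.001,"tz": 0.1085},{"aperture": 0.03,"tx": -0.002,"ty": -0.001,"tz": 0.1085},{"aperture": 0.03,"tx": -0.002,"ty": -0.001,"tz": 0.1085},{"aperture": 0.03,"tx": -0.002,"ty": -0.001,"tz": 0.1085},{"aperture": 0.03,"tx": -0.002,"ty": -0.001,"tz": 0.1085}]' > next.json && python3 -m jog next.json 50
```

```text
t: 3.53
tool_pos: [0.5964, -0.1026, 0.0141]
tool_rot: [2.218, 2.218, 0.004]
contact_force: [-0.2, 0.5, 6.6]
opening: 0.0447
grip_force: 51.8
```

```bash
echo '[{"aperture": 0.03,"tz": -0.015},{"aperture": 0.03,"tz": -0.04},{"aperture": 0.03,"tz": -0.075},{"aperture": 0.03,"tx": -0.03,"ty": -0.01,"tz": -0.09},{"aperture": 0.03,"tx": -0.065,"ty": -0.023,"tz": -0.09},{"aperture": 0.03,"tx": -0.1,"ty": -0.035,"tz": -0.09},{"aperture": 0.03,"tx": -0.135,"ty": -0.047,"tz": -0.09},{"aperture": 0.03,"tx": -0.17,"ty": -0.06,"tz": -0.09},{"aperture": 0.03,"tx": -0.19,"ty": -0.067,"tz": -0.09},{"aperture": 0.03,"tx": -0.19,"ty": -0.067,"tz": -0.09},{"aperture": 0.03,"tx": -0.19,"ty": -0.067,"tz": -0.09}]' > next.json && python3 -m jog next.json
python3 - <<'E'
from h import *
save('wrist','a.png')
r=ctrl.cut_out('wrist','blue_tray'); 
for k in r[:1]:
    v,u=np.nonzero(k['mask']); print(k['p'],k['extent'],cv2.minAreaRect((rays('wrist',np.c_[u,v],.010)[:,:2]*1000).astype(np.float32)))
print([ (k['p'],k['xy'],rays('wrist',[k['xy']],0)) for k in ctrl.tip_of('wrist','blue_tray')[:1]])
E
```

```text
t: 4.45
tool_pos: [0.5267, -0.2931, 0.1014]
tool_rot: [2.224, 2.218, 0.001]
contact_force: [-0.2, 0.2, -1.9]
opening: 0.0451
grip_force: 51.4
0.7 [217.7, 40.5, 352.7, 263.9] ((529.9064331054688, -251.98654174804688), (157.7938690185547, 83.91407775878906), 84.40113067626953)
[(0.85, [279.0, 159.5], array([[ 0.5299, -0.2493,  0.    ]]))]
```

View pics/a.png

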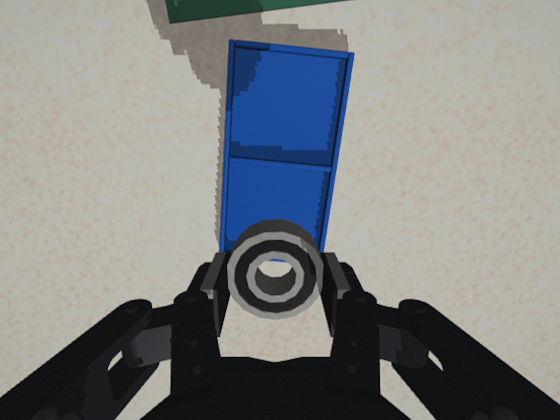

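The wrist view shows the bearing held level at (275,275). The blue tray spans (218–353, 40–264), centred at world (0.530,-0.252). The fingers nearly fill the compartment width, so I'll turn to the diagonal before lowering.

```bash
echo '[{"aperture": 0.03,"tx": 0.002,"drz": -0.12},{"aperture": 0.03,"tx": 0.002,"drz": -0.24},{"aperture": 0.03,"tx": 0.002,"tz": 0.02,"drz": -0.36},{"aperture": 0.03,"tx": 0.002,"tz": 0.04,"drz": -0.48},{"aperture": 0.03,"tx": 0.002,"tz": 0.06,"drz": -0.6},{"aperture": 0.03,"tx": 0.002,"tz": 0.07,"drz": -0.68},{"aperture": 0.03,"tx": 0.002,"tz": 0.074,"drz": -0.68},{"aperture": 0.03,"tx": 0.002,"tz": 0.078,"drz": -0.68},{"aperture": 0.03,"tx": 0.002,"tz": 0.081,"drz": -0.68},{"aperture": 0.03,"tx": 0.002,"tz": 0.083,"drz": -0.68},{"aperture": 0.03,"tx": 0.002,"tz": 0.083,"drz": -0.68}]' > next.json && python3 -m jog next.json
```

```text
t: 5.52
tool_pos: [0.5274, -0.29, 0.0183]
tool_rot: [1.354, 2.834, -0.0]
contact_force: [-0.9, 0.3, -1.4]
opening: 0.0446
grip_force: 51.4
```

```bash
echo '[{"aperture": 0.03,"tz": 0.001},{"aperture": 0.03,"tz": 0.001},{"aperture": 0.03,"tz": 0.001}]' > next.json && python3 -m jog next.json; echo '[{"aperture": 0.03,"tz": 0.001},{"aperture": 0.03,"tz": 0.001},{"aperture": 0.03,"tz": 0.001}]' > next.json && python3 -m jog next.json
```

```text
t: 5.77
tool_pos: [0.5272, -0.2902, 0.0172]
tool_rot: [1.354, 2.834, -0.0]
contact_force: [-0.9, -0.3, -0.9]
opening: 0.0451
grip_force: 51.4
t: 6.02
tool_pos: [0.5272, -0.2903, 0.0162]
tool_rot: [1.353, 2.834, -0.0]
contact_force: [0.1, -0.2, -0.8]
opening: 0.0447
grip_force: 51.6
```

```bash
echo '[{"aperture": 0.03,"tz": 0.001},{"aperture": 0.03,"tz": 0.001},{"aperture": 0.03,"tz": 0.001}]' > next.json && python3 -m jog next.json; echo '[{"aperture": 0.03,"tz": 0.001},{"aperture": 0.03,"tz": 0.001},{"aperture": 0.03,"tz": 0.001}]' > next.json && python3 -m jog next.json
```

```text
t: 6.27
tool_pos: [0.5273, -0.2903, 0.0161]
tool_rot: [1.353, 2.835, -0.0]
contact_force: [-2.2, 1.2, 6.4]
opening: 0.0446
grip_force: 52.2
t: 6.52
tool_pos: [0.5273, -0.2903, 0.0161]
tool_rot: [-1.353, -2.835, 0.0]
contact_force: [-5.7, 3.4, 11.3]
opening: 0.0448
grip_force: 52.8
```

On the floor now. I'll release and rise.

```bash
echo '[{"aperture": 0.056,"tz": -0.001},{"aperture": 0.056,"tz": -0.001},{"aperture": 0.056,"tz": -0.001},{"aperture": 0.056,"tz": -0.001},{"aperture": 0.056,"tz": -0.001},{"aperture": 0.056,"tz": -0.01},{"aperture": 0.056,"tz": -0.03},{"aperture": 0.056,"tz": -0.07},{"aperture": 0.056,"tz": -0.1,"drz": 0.12},{"aperture": 0.056,"tz": -0.12,"drz": 0.24},{"aperture": 0.056,"tz": -0.12,"drz": 0.36},{"aperture": 0.056,"tz": -0.12,"drz": 0.48},{"aperture": 0.056,"tz": -0.12,"drz": 0.6},{"aperture": 0.056,"tz": -0.12,"drz": 0.68},{"aperture": 0.056,"tz": -0.12,"drz": 0.68},{"aperture": 0.056,"tz": -0.12,"drz": 0.68}]' > next.json && python3 -m jog next.json
python3 - <<'E'
from h import *
save('wrist','b.png')
print([(k['p'],rays('wrist',[k['xy']],.004)) for k in ctrl.tip_of('wrist','large_bearing')[:2]])
E
```

```text
t: 7.85
tool_pos: [0.527, -0.29, 0.1342]
tool_rot: [2.219, 2.224, 0.0]
contact_force: [0.1, -0.6, 0.0]
opening: 0.0558
grip_force: 0.0
[(0.64, array([[ 0.5257, -0.2874,  0.004 ]]))]
```

View pics/b.png

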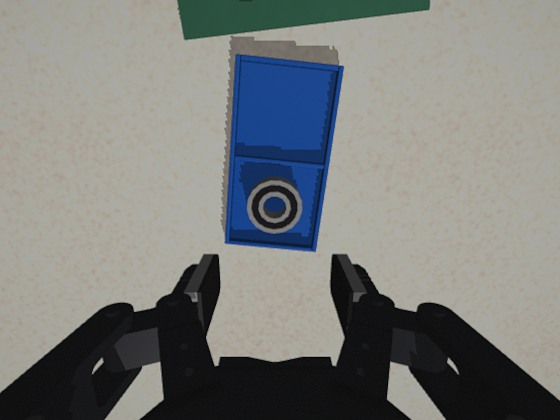

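The large bearing lies flat in the near compartment at (274,206). Next, the white gear.

```bash
echo '[{"aperture": 0.05,"tx": 0.368,"ty": 0.04},{"aperture": 0.05,"tx": 0.368,"ty": 0.04},{"aperture": 0.05,"tx": 0.368,"ty": 0.04},{"aperture": 0.05,"tx": 0.368,"ty": 0.04},{"aperture": 0.05,"tx": 0.368,"ty": 0.04},{"aperture": 0.05,"tx": 0.368,"ty": 0.04},{"aperture": 0.05,"tx": 0.368,"ty": 0.04},{"aperture": 0.05,"tx": 0.368,"ty": 0.04},{"aperture": 0.05,"tx": 0.368,"ty": 0.04},{"aperture": 0.05,"tx": 0.368,"ty": 0.04},{"aperture": 0.05,"tx": 0.368,"ty": 0.04},{"aperture": 0.05,"tx": 0.368,"ty": 0.04}]' > next.json && python3 -m jog next.json
python3 - <<'E'
from h import *
tops(['white_gear'])
E
```

```text
t: 8.95
tool_pos: [0.5669, 0.078, 0.1337]
tool_rot: [2.22, 2.223, -0.001]
contact_force: [0.1, -1.0, 0.5]
opening: 0.0499
grip_force: 0.0
white_gear tip 0.83 [277. 197.] [0.5679 0.0805] tool d [0.0026 0.0011 0.1317]
white_gear ext 0.56 [250. 175. 302. 228.] [0.567  0.0783] tool d [0.0004 0.0002 0.1247]
```

```bash
echo '[{"aperture": 0.05,"tx": 0.0015,"ty": 0.0005,"tz": 0.04},{"aperture": 0.05,"tx": 0.0015,"ty": 0.0005,"tz": 0.08},{"aperture": 0.05,"tx": 0.0015,"ty": 0.0005,"tz": 0.1},{"aperture": 0.05,"tx": 0.0015,"ty": 0.0005,"tz": 0.1085},{"aperture": 0.05,"tx": 0.0015,"ty": 0.0005,"tz": 0.1085},{"aperture": 0.05,"tx": 0.0015,"ty": 0.0005,"tz": 0.1085},{"aperture": 0.03,"tx": 0.0015,"ty": 0.0005,"tz": 0.1085},{"aperture": 0.01,"tx": 0.0015,"ty": 0.0005,"tz": 0.1085},{"aperture": 0.01,"tx": 0.0015,"ty": 0.0005,"tz": 0.1085},{"aperture": 0.01,"tx": 0.0015,"ty": 0.0005,"tz": 0.1085},{"aperture": 0.01,"tx": 0.0015,"ty": 0.0005,"tz": 0.1085},{"aperture": 0.01,"tx": 0.0015,"ty": 0.0005,"tz": 0.1085},{"aperture": 0.01,"tx": 0.0015,"ty": 0.0005,"tz": 0.1085},{"aperture": 0.01,"tx": 0.0015,"ty": 0.0005,"tz": 0.1085}]' > next.json && python3 -m jog next.json 40
```

```text
t: 10.27
tool_pos: [0.5693, 0.0794, 0.0276]
tool_rot: [2.219, 2.22, 0.004]
contact_force: [-0.3, -1.2, 7.3]
opening: 0.0197
grip_force: 39.1
```

```bash
echo '[{"aperture": 0.01,"tz": -0.015},{"aperture": 0.01,"tz": -0.04},{"aperture": 0.01,"tz": -0.075},{"aperture": 0.01,"tx": -0.03,"ty": -0.003,"tz": -0.09},{"aperture": 0.01,"tx": -0.065,"ty": -0.007,"tz": -0.09},{"aperture": 0.01,"tx": -0.1,"ty": -0.012,"tz": -0.09},{"aperture": 0.01,"tx": -0.135,"ty": -0.016,"tz": -0.09},{"aperture": 0.01,"tx": -0.17,"ty": -0.021,"tz": -0.09},{"aperture": 0.01,"tx": -0.205,"ty": -0.025,"tz": -0.09},{"aperture": 0.01,"tx": -0.24,"ty": -0.029,"tz": -0.09},{"aperture": 0.01,"tx": -0.275,"ty": -0.033,"tz": -0.09},{"aperture": 0.01,"tx": -0.293,"ty": -0.035,"tz": -0.09},{"aperture": 0.01,"tx": -0.293,"ty": -0.035,"tz": -0.09},{"aperture": 0.01,"tx": -0.293,"ty": -0.035,"tz": -0.09},{"aperture": 0.01,"tx": -0.293,"ty": -0.035,"tz": -0.05},{"aperture": 0.01,"tx": -0.293,"ty": -0.035,"tz": -0.02},{"aperture": 0.01,"tx": -0.293,"ty": -0.035,"tz": -0.006},{"aperture": 0.01,"tx": -0.293,"ty": -0.035,"tz": 0.003},{"aperture": 0.01,"tx": -0.293,"ty": -0.035,"tz": 0.005},{"aperture": 0.01,"tx": -0.293,"ty": -0.035,"tz": 0.005}]' > next.json && python3 -m jog next.json
```

```text
t: 11.93
tool_pos: [0.5331, -0.2121, 0.0262]
tool_rot: [-2.216, -2.221, 0.002]
contact_force: [-17.2, 6.9, 34.2]
opening: 0.0199
grip_force: 59.2
```

The last rows went about 6 mm too low and are pressing at 34 N. I'll relieve that first, then release.

```bash
echo '[{"aperture": 0.01,"tz": -0.003},{"aperture": 0.01,"tz": -0.005},{"aperture": 0.01,"tz": -0.005},{"aperture": 0.01,"tz": -0.005}]' > next.json && python3 -m jog next.json 20
```

```text
t: 12.27
tool_pos: [0.5335, -0.2125, 0.0264]
tool_rot: [2.22, 2.222, 0.002]
contact_force: [0.3, 2.7, 7.6]
opening: 0.0194
grip_force: 49.8
```

Run:
```python
from h import *
save('wrist','c.png')
```

```text
(no output)
```

View pics/c.png

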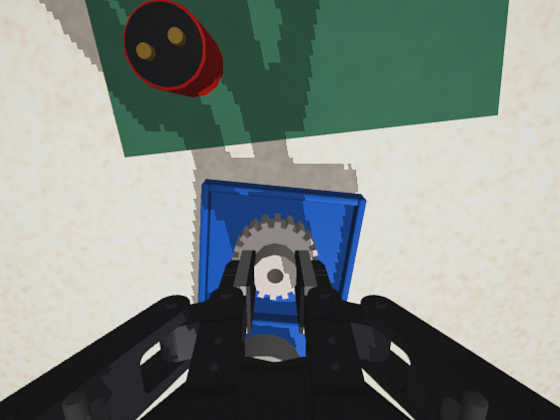

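The gear sits flat in the far compartment at (275,250). I'll open, rise and check.

```bash
echo '[{"aperture": 0.035,"tz": -0.001},{"aperture": 0.035,"tz": -0.001},{"aperture": 0.035,"tz": -0.001},{"aperture": 0.035,"tz": -0.001},{"aperture": 0.035,"tz": -0.01},{"aperture": 0.035,"tz": -0.03},{"aperture": 0.035,"tz": -0.07},{"aperture": 0.045,"tz": -0.108},{"aperture": 0.045,"tz": -0.108},{"aperture": 0.045,"tz": -0.108}]' > next.json && python3 -m jog next.json
python3 - <<'E'
from h import *
save('wrist','d.png')
for t in ['white_gear','large_bearing']: print(t,[(k['p'],k['xy'],rays('wrist',[k['xy']],.004)) for k in ctrl.tip_of('wrist',t)[:2]])
E
```

```text
t: 13.15
tool_pos: [0.5346, -0.2147, 0.1377]
tool_rot: [2.216, 2.216, 0.003]
contact_force: [-0.5, 0.4, -0.2]
opening: 0.045
grip_force: 0.0
white_gear [(0.93, [272.8, 197.1], array([[ 0.5297, -0.2088,  0.004 ]]))]
large_bearing [(0.65, [269.5, 237.8], array([[ 0.5258, -0.2469,  0.004 ]]))]
```

View pics/d.png

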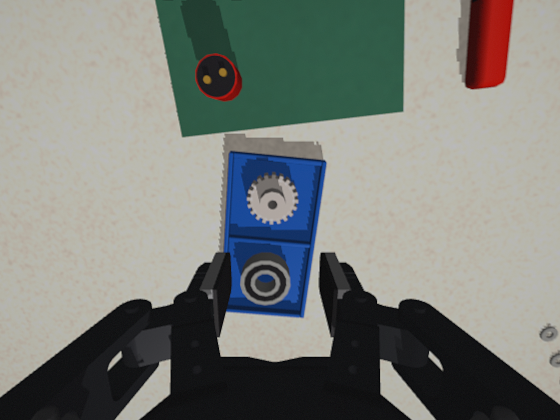

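Both blue compartments are correctly filled: gear at (272,198), bearing at (265,281). Now the bushing.

```bash
echo '[{"aperture": 0.045,"tx": 0.211,"ty": 0.048},{"aperture": 0.045,"tx": 0.211,"ty": 0.048},{"aperture": 0.045,"tx": 0.211,"ty": 0.048},{"aperture": 0.045,"tx": 0.211,"ty": 0.048},{"aperture": 0.045,"tx": 0.211,"ty": 0.048},{"aperture": 0.045,"tx": 0.211,"ty": 0.048},{"aperture": 0.045,"tx": 0.211,"ty": 0.048},{"aperture": 0.045,"tx": 0.211,"ty": 0.048}]' > next.json && python3 -m jog next.json
python3 - <<'E'
from h import *
tops(['brass_bushing'])
E
```

```text
t: 13.97
tool_pos: [0.5795, -0.0025, 0.1316]
tool_rot: [-2.219, -2.221, 0.004]
contact_force: [-0.0, -0.8, -0.3]
opening: 0.0453
grip_force: 0.0
brass_bushing tip 0.58 [279. 206.] [ 0.5831 -0.0075] tool d [-0.005   0.004   0.1296]
brass_bushing tip 0.21 [395. 227.] [ 0.6897 -0.0279] tool d [-0.0254  0.1106  0.1293]
brass_bushing ext 0.92 [258. 187. 294. 229.] [ 0.5807 -0.0065] tool d [-0.0039  0.0015  0.1176]
```

```bash
echo '[{"aperture": 0.045,"tx": -0.004,"tz": 0.04},{"aperture": 0.045,"tx": -0.004,"tz": 0.04},{"aperture": 0.045,"tx": -0.004,"tz": 0.04},{"aperture": 0.045,"tx": -0.004,"tz": 0.04}]' > next.json && python3 -m jog next.json
python3 - <<'E'
from h import *
tops(['brass_bushing'])
E
```

```text
t: 14.45
tool_pos: [0.5807, -0.0075, 0.094]
tool_rot: [2.223, 2.219, 0.0]
contact_force: [0.2, -0.4, 0.4]
opening: 0.045
grip_force: 0.0
brass_bushing tip 0.72 [276. 212.] [ 0.5823 -0.0055] tool d [0.0019 0.0016 0.092 ]
brass_bushing ext 0.78 [254. 190. 296. 243.] [ 0.5818 -0.005 ] tool d [0.0025 0.0011 0.08  ]
brass_bushing ext 0.45 [100.  94. 150. 138.] [0.4805 0.0667] tool d [ 0.074  -0.1003  0.08  ]
```

```bash
echo '[{"aperture": 0.045,"tx": 0.002,"ty": 0.0015,"tz": 0.035},{"aperture": 0.045,"tx": 0.002,"ty": 0.0015,"tz": 0.06},{"aperture": 0.045,"tx": 0.002,"ty": 0.0015,"tz": 0.072},{"aperture": 0.045,"tx": 0.002,"ty": 0.0015,"tz": 0.072},{"aperture": 0.045,"tx": 0.002,"ty": 0.0015,"tz": 0.072},{"aperture": 0.03,"tx": 0.002,"ty": 0.0015,"tz": 0.072},{"aperture": 0.01,"tx": 0.002,"ty": 0.0015,"tz": 0.072},{"aperture": 0.01,"tx": 0.002,"ty": 0.0015,"tz": 0.072},{"aperture": 0.01,"tx": 0.002,"ty": 0.0015,"tz": 0.072},{"aperture": 0.01,"tx": 0.002,"ty": 0.0015,"tz": 0.072},{"aperture": 0.01,"tx": 0.002,"ty": 0.0015,"tz": 0.072},{"aperture": 0.01,"tx": 0.002,"ty": 0.0015,"tz": 0.072}]' > next.json && python3 -m jog next.json 40
```

```text
t: 15.6
tool_pos: [0.5838, -0.0047, 0.0238]
tool_rot: [2.219, 2.219, 0.004]
contact_force: [-0.6, 0.5, 6.9]
opening: 0.0239
grip_force: 39.7
```

```bash
echo '[{"aperture": 0.01,"tz": -0.015},{"aperture": 0.01,"tz": -0.04},{"aperture": 0.01,"tz": -0.075},{"aperture": 0.01,"tx": 0.03,"ty": -0.008,"tz": -0.09},{"aperture": 0.01,"tx": 0.065,"ty": -0.018,"tz": -0.09},{"aperture": 0.01,"tx": 0.1,"ty": -0.028,"tz": -0.09},{"aperture": 0.01,"tx": 0.135,"ty": -0.037,"tz": -0.09},{"aperture": 0.01,"tx": 0.17,"ty": -0.047,"tz": -0.09},{"aperture": 0.01,"tx": 0.205,"ty": -0.057,"tz": -0.09},{"aperture": 0.01,"tx": 0.24,"ty": -0.067,"tz": -0.09},{"aperture": 0.01,"tx": 0.275,"ty": -0.076,"tz": -0.09},{"aperture": 0.01,"tx": 0.31,"ty": -0.086,"tz": -0.09},{"aperture": 0.01,"tx": 0.31,"ty": -0.086,"tz": -0.09},{"aperture": 0.01,"tx": 0.31,"ty": -0.086,"tz": -0.09},{"aperture": 0.01,"tx": 0.31,"ty": -0.086,"tz": -0.09}]' > next.json && python3 -m jog next.json
python3 - <<'E'
from h import *
save('wrist','e.png')
r=ctrl.cut_out('wrist','orange_tray'); 
for k in r[:1]:
    v,u=np.nonzero(k['mask']); print(k['p'],k['extent'],cv2.minAreaRect((rays('wrist',np.c_[u,v],.010)[:,:2]*1000).astype(np.float32)))
print([ (k['p'],k['xy'],rays('wrist',[k['xy']],0)) for k in ctrl.tip_of('wrist','orange_tray')[:1]])
E
```

```text
t: 16.85
tool_pos: [0.4959, 0.3053, 0.1114]
tool_rot: [2.221, 2.222, -0.0]
contact_force: [0.1, -0.7, -1.2]
opening: 0.0237
grip_force: 39.4
0.62 [228.6, 156.8, 333.9, 332.6] ((498.447021484375, 269.007568359375), (159.84457397460938, 85.19229888916016), 88.7744140625)
[]
```

View pics/e.png

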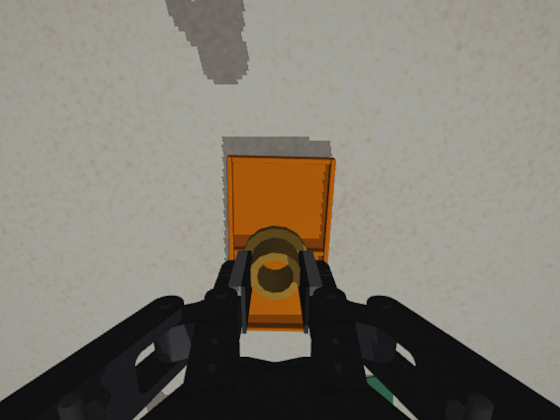

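The bushing is held upright at (275,265) over the orange tray (229–334, 157–332), which is centred at (0.498,0.269). Lowering.

```bash
echo '[{"aperture": 0.01,"tx": 0.002,"ty": 0.003,"tz": 0.035},{"aperture": 0.01,"tx": 0.002,"ty": 0.003,"tz": 0.06},{"aperture": 0.01,"tx": 0.002,"ty": 0.003,"tz": 0.075},{"aperture": 0.01,"tx": 0.002,"ty": 0.003,"tz": 0.08},{"aperture": 0.01,"tx": 0.002,"ty": 0.003,"tz": 0.083},{"aperture": 0.01,"tx": 0.002,"ty": 0.003,"tz": 0.083},{"aperture": 0.01,"tx": 0.002,"ty": 0.003,"tz": 0.083}]' > next.json && python3 -m jog next.json; echo '[{"aperture": 0.01,"tz": 0.001},{"aperture": 0.01,"tz": 0.001},{"aperture": 0.01,"tz": 0.001}]' > next.json && python3 -m jog next.json; echo '[{"aperture": 0.01,"tz": 0.001},{"aperture": 0.01,"tz": 0.001},{"aperture": 0.01,"tz": 0.001}]' > next.json && python3 -m jog next.json
```

```text
t: 17.58
tool_pos: [0.5002, 0.3076, 0.0297]
tool_rot: [2.222, 2.22, 0.003]
contact_force: [0.2, -0.8, -0.2]
opening: 0.0239
grip_force: 39.4
t: 17.83
tool_pos: [0.4995, 0.3078, 0.0283]
tool_rot: [2.221, 2.221, 0.002]
contact_force: [-0.3, -0.2, -1.9]
opening: 0.0235
grip_force: 39.4
t: 18.08
tool_pos: [0.4989, 0.3075, 0.0263]
tool_rot: [-2.221, -2.222, 0.0]
contact_force: [1.0, 0.1, -0.5]
opening: 0.0238
grip_force: 39.4
```

```bash
echo '[{"aperture": 0.01,"tz": 0.001},{"aperture": 0.01,"tz": 0.001},{"aperture": 0.01,"tz": 0.001}]' > next.json && python3 -m jog next.json; echo '[{"aperture": 0.01,"tz": 0.001},{"aperture": 0.01,"tz": 0.001},{"aperture": 0.01,"tz": 0.001}]' > next.json && python3 -m jog next.json
```

```text
t: 18.33
tool_pos: [0.499, 0.3077, 0.0258]
tool_rot: [-2.221, -2.221, 0.0]
contact_force: [-2.4, -1.2, 4.5]
opening: 0.0237
grip_force: 39.9
t: 18.58
tool_pos: [0.4991, 0.3077, 0.0258]
tool_rot: [-2.221, -2.222, 0.001]
contact_force: [-4.9, -1.6, 10.0]
opening: 0.0236
grip_force: 40.5
```

```bash
echo '[{"aperture": 0.038,"tz": -0.001},{"aperture": 0.038,"tz": -0.001},{"aperture": 0.038,"tz": -0.001},{"aperture": 0.038,"tz": -0.001},{"aperture": 0.038,"tz": -0.01},{"aperture": 0.038,"tz": -0.03},{"aperture": 0.038,"tz": -0.07},{"aperture": 0.045,"tx": -0.02,"tz": -0.1},{"aperture": 0.045,"tx": -0.06,"ty": -0.005,"tz": -0.1},{"aperture": 0.045,"tx": -0.1,"ty": -0.01,"tz": -0.1},{"aperture": 0.045,"tx": -0.14,"ty": -0.015,"tz": -0.1},{"aperture": 0.045,"tx": -0.18,"ty": -0.02,"tz": -0.1},{"aperture": 0.045,"tx": -0.22,"ty": -0.02,"tz": -0.1},{"aperture": 0.045,"tx": -0.245,"ty": -0.02,"tz": -0.1},{"aperture": 0.045,"tx": -0.245,"ty": -0.02,"tz": -0.1},{"aperture": 0.045,"tx": -0.245,"ty": -0.02,"tz": -0.1},{"aperture": 0.045,"tx": -0.245,"ty": -0.02,"tz": -0.1}]' > next.json && python3 -m jog next.json
python3 - <<'E'
from h import *
tops(['small_bearing'])
E
ls -t pics | head -1
```

```text
t: 20.0
tool_pos: [0.4791, 0.0627, 0.1247]
tool_rot: [2.222, 2.221, 0.001]
contact_force: [-0.4, 0.4, 0.1]
opening: 0.0452
grip_force: 0.0
small_bearing tip 0.82 [273. 200.] [0.4769 0.0672] tool d [ 0.0044 -0.0023  0.1227]
small_bearing tip 0.61 [185.  72.] [0.4094 0.1694] tool d [ 0.1066 -0.0699  0.1227]
small_bearing ext 0.91 [136. 173. 179. 208.] [0.3801 0.0772] tool d [ 0.0144 -0.0991  0.1157]
small_bearing ext 0.68 [254. 184. 288. 220.] [0.4751 0.0675] tool d [ 0.0047 -0.0041  0.1157]
w2000.png
```

```bash
echo '[{"aperture": 0.045,"tx": 0.0045,"ty": -0.003,"tz": 0.04},{"aperture": 0.045,"tx": 0.0045,"ty": -0.003,"tz": 0.075},{"aperture": 0.045,"tx": 0.0045,"ty": -0.003,"tz": 0.098},{"aperture": 0.045,"tx": 0.0045,"ty": -0.003,"tz": 0.108},{"aperture": 0.045,"tx": 0.0045,"ty": -0.003,"tz": 0.108},{"aperture": 0.045,"tx": 0.0045,"ty": -0.003,"tz": 0.108},{"aperture": 0.03,"tx": 0.0045,"ty": -0.003,"tz": 0.108},{"aperture": 0.01,"tx": 0.0045,"ty": -0.003,"tz": 0.108},{"aperture": 0.01,"tx": 0.0045,"ty": -0.003,"tz": 0.108},{"aperture": 0.01,"tx": 0.0045,"ty": -0.003,"tz": 0.108},{"aperture": 0.01,"tx": 0.0045,"ty": -0.003,"tz": 0.108},{"aperture": 0.01,"tx": 0.0045,"ty": -0.003,"tz": 0.108},{"aperture": 0.01,"tx": 0.0045,"ty": -0.003,"tz": 0.108}]' > next.json && python3 -m jog next.json 40
```

```text
t: 21.23
tool_pos: [0.4781, 0.0671, 0.0187]
tool_rot: [2.22, 2.219, 0.005]
contact_force: [-0.4, 1.4, 6.7]
opening: 0.0273
grip_force: 39.4
```

```bash
echo '[{"aperture": 0.01,"tz": -0.015},{"aperture": 0.01,"tz": -0.04},{"aperture": 0.01,"tz": -0.075},{"aperture": 0.01,"tx": 0.03,"ty": 0.004,"tz": -0.085},{"aperture": 0.01,"tx": 0.065,"ty": 0.008,"tz": -0.085},{"aperture": 0.01,"tx": 0.1,"ty": 0.012,"tz": -0.085},{"aperture": 0.01,"tx": 0.135,"ty": 0.016,"tz": -0.085},{"aperture": 0.01,"tx": 0.163,"ty": 0.019,"tz": -0.085},{"aperture": 0.01,"tx": 0.163,"ty": 0.019,"tz": -0.085},{"aperture": 0.01,"tx": 0.163,"ty": 0.019,"tz": -0.085},{"aperture": 0.01,"tx": 0.163,"ty": 0.019,"tz": -0.085}]' > next.json && python3 -m jog next.json
python3 - <<'E'
from h import *
save('wrist','f.png')
E
```

```text
t: 22.15
tool_pos: [0.4949, 0.2297, 0.1014]
tool_rot: [2.221, 2.221, -0.0]
contact_force: [-0.6, -0.3, -1.2]
opening: 0.027
grip_force: 39.5
```

View pics/f.png

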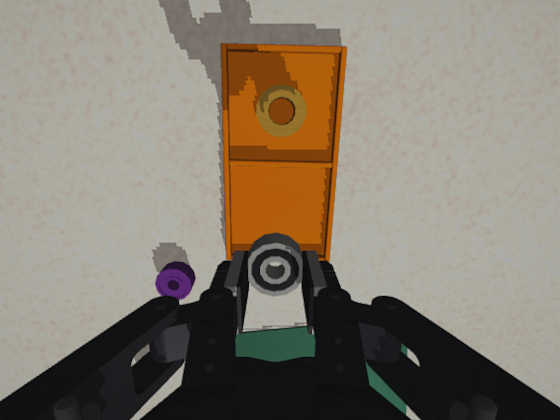

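The bushing stands in the far compartment at (281,111) and the small bearing is held level at (275,265). The purple ring at (175,281) is well clear. Lowering.

```bash
echo '[{"aperture": 0.01,"tx": 0.001,"ty": 0.003,"tz": 0.035},{"aperture": 0.01,"tx": 0.001,"ty": 0.003,"tz": 0.06},{"aperture": 0.01,"tx": 0.001,"ty": 0.003,"tz": 0.072},{"aperture": 0.01,"tx": 0.001,"ty": 0.003,"tz": 0.077},{"aperture": 0.01,"tx": 0.001,"ty": 0.003,"tz": 0.079},{"aperture": 0.01,"tx": 0.001,"ty": 0.003,"tz": 0.079},{"aperture": 0.01,"tx": 0.001,"ty": 0.003,"tz": 0.079}]' > next.json && python3 -m jog next.json; for i in 1; do echo '[{"aperture": 0.01,"tz": 0.001},{"aperture": 0.01,"tz": 0.001},{"aperture": 0.01,"tz": 0.001}]' > next.json && python3 -m jog next.json; done; echo '[{"aperture": 0.01,"tz": 0.001},{"aperture": 0.01,"tz": 0.001},{"aperture": 0.01,"tz": 0.001}]' > next.json && python3 -m jog next.json
```

```text
t: 22.78
tool_pos: [0.4992, 0.2311, 0.0239]
tool_rot: [2.221, 2.22, 0.004]
contact_force: [0.1, -0.0, -0.3]
opening: 0.0272
grip_force: 39.5
t: 23.03
tool_pos: [0.4985, 0.2312, 0.0221]
tool_rot: [2.221, 2.221, 0.002]
contact_force: [0.2, 0.2, -0.6]
opening: 0.0271
grip_force: 39.5
t: 23.28
tool_pos: [0.4984, 0.2312, 0.0208]
tool_rot: [2.221, 2.221, 0.001]
contact_force: [0.7, 0.6, 2.1]
opening: 0.0268
grip_force: 39.8
```

```bash
echo '[{"aperture": 0.01,"tz": 0.001},{"aperture": 0.01,"tz": 0.001},{"aperture": 0.01,"tz": 0.001}]' > next.json && python3 -m jog next.json; echo '[{"aperture": 0.04,"tz": -0.001},{"aperture": 0.04,"tz": -0.001},{"aperture": 0.04,"tz": -0.001},{"aperture": 0.04,"tz": -0.001},{"aperture": 0.04,"tz": -0.01},{"aperture": 0.04,"tz": -0.03},{"aperture": 0.04,"tz": -0.07},{"aperture": 0.04,"tz": -0.11},{"aperture": 0.04,"tz": -0.15},{"aperture": 0.04,"tz": -0.18},{"aperture": 0.04,"tz": -0.18},{"aperture": 0.04,"tz": -0.18}]' > next.json && python3 -m jog next.json
python3 - <<'E'
from h import *
a=save('wrist','g.png');b=save('side','g2.png')
cv2.imwrite('pics/fin.png',np.hstack([a[20:420,80:480],cv2.resize(b[120:380,150:410],(400,400))])[:,:,::-1])
E
```

```text
t: 23.53
tool_pos: [0.4985, 0.2312, 0.0207]
tool_rot: [2.221, 2.222, 0.0]
contact_force: [-3.7, -0.9, 8.4]
opening: 0.027
grip_force: 40.5
t: 24.53
tool_pos: [0.4995, 0.2315, 0.2029]
tool_rot: [2.219, 2.219, 0.009]
contact_force: [0.2, 0.1, 0.1]
opening: 0.0399
grip_force: 0.0
```

View pics/fin.png

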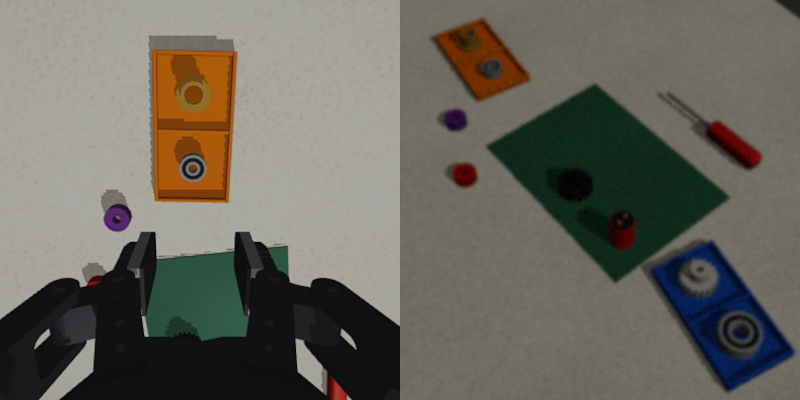

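All four parts are in place: bushing (193,95), small bearing (193,168), gear (698,275) and large bearing (740,330). The black gear, capacitor and screwdriver are undisturbed, so I'm handing in.

```bash
python3 -c "
from station import ctrl
print(ctrl.finish_job())"
```

```text
the job is handed in; nothing more can be done
None
```

Both kits are made up and handed in at about 25 s of the 118 s: large bearing and white gear in the blue tray, small bearing and brass bushing in the orange. The final pictures show every part flat in its compartment and the black gear, capacitor and screwdriver in place; I misjudged one lowering and briefly pressed the white gear down at about 34 N, and the hand-in returned no verdict.

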